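# Flip the padlock's job flag to green

### The arm

A 6-joint arm with a two-finger parallel gripper is mounted at the origin on a cart in front of the work surface, level with it; the furniture and walls round the work are solid. World frame = base frame: x ahead of the robot, y to its left, z up, the work surface at z = 0. Lengths are in m, angles in rad, forces in N, time in s.
With the tool pointing down it reaches from about 0.35 to 0.775 m from the base axis. Payload 5.5 kg.
Tool frame: the origin (TCP) lies at the very end of the fingers, on their centre line; the grasp point (between the pads) lies env.hold_point_z behind it (env.hold_point_z is the distance from the TCP to the grasp point, in m); z points along the fingers, y is the line along which they close (so a half turn about z gives the same grasp; the last joint's range is limited). The gripper opens to 85 mm and grips with 20 to 120 N. Pads are 22 mm wide; open, the fingers measure 114 mm over their backs; the gripper's body (76 mm by 85 mm) begins 54 mm behind the grasp point. The pads swing forward as they close: fully open they stand 13 mm farther back than shut.
Start: joints at [1.184, 0.313, 0.046, 1.304, 0, 1.431], TCP at [0.14, 0.558, 0.231] pointing down, gripper open.
Joint ranges: [-2.76, 2.76], [-0.86, 1.69], [-1.03, 1.26], [-2.2, 2.34], [-1.47, 1.5], [-3.14, 3.14]. Speed limits (rad/s): [2.57, 2.57, 3.14, 3.14, 3.14, 3.14].

### API

Orientations are given as a unit quaternion [w, x, y, z].
In Python, from workcell import env gives the robot as it stands.
- The arm moves only by the tool carry_out, never from a script. Its argument "steps" is a list of rows, each a list of 3 entries, a list of its own where there are three numbers: the turn, a rotation vector about the tool's x, y, z in degrees, then the shift along the tool's x, y, z in cm, then the closure in counts, from 0 (fully open) to 255 (shut). A call has exactly 8 rows; each row is the pose to reach, as a shift and turn from the pose commanded when the call began, along the tool's axes at that moment; what a row does not reach only later rows make up. A row lasts 1/8 s, in which the tool goes at most 62.5 mm and 10.7 degrees, less where a joint would pass 70% of its speed; a pose out of reach is approached as far as the arm can. A call with a gripper value outside its range is refused whole. The fingers move at their own pace and stop on an object; "force" is the grip in N (left out, the last holds). Time passes only in rows, so rows that repeat a pose let the fingers close, or fill a call up. It gives the time, the measured TCP pose, the force, the opening and the grip force at its end, in the units of the state.
- env.get_state(): the state, without advancing time (a new reading comes with each control period).
- env.read_camera(name): name is "side" or "top" or "wrist"; returns (picture, depth): 420x560x3 uint8, red, green, blue; 420x560 float32, m along the optical axis (not along the pixel's ray), 0 where there is no reading.
- env.get_calibration(name): a dict with "fx", "fy", "cx", "cy" (pixels), "origin" and "orientation" of the camera in the world. Camera axes: x right, y up, looking along -z (the intrinsics and any distortion apply to the point x, -y, -z); pixel columns grow to the right and rows downward; lengths in m; the calibration is good to about 2 mm. A picture is of the moment at which its call begins: read the wrist's pose just before it. get_calibration takes no time and is no camera call; for the wrist camera it gives the pose at the moment of the call.
- env.hand_in(): hands the job in; it is judged then, once.
The state is a dict: "clock": time; "joint_pos": joint angles; "qvel": joint speeds; "tau": joint torques, N m; "tcp_pos": TCP position; "orientation": TCP orientation; "wrist_force": force on the tool from outside, world axes, zero at the start; "ft_torque": the same for the moment, N m; "finger_gap": finger opening in m; "grip_force": force on a finger pad.
Only numpy, scipy, OpenCV 4.12 (cv2) and the standard library are available. Lean on these libraries where they do the work, as an engineer would, in place of code of your own. Each camera call takes 0.05 s, during which the arm holds its last target. There are 200 camera calls.

### The job

The key for the brass padlock has been cut: on the stand whose mat the brass padlock lies on, flip the red flag right over its hinge so that it lies flat on the other side, fully down, green face up. Only push it gently with the fingertips or the outside of the fingers, pinching and lifting nothing. Leave the other stand's flag showing red, and leave both locks and everything else lying where it is.

Things in the scene. Friction and masses are not known exactly. Their poses are not given: they have to be found in the camera images.
- stand_a: Grey flag stand, fixed. Origin: on the worktop under the hinge's middle. x runs level from the red flag's side (-x, nearer the robot) over the hinge to the far side, y along the hinge, z up. Base 120x84x8 mm. Hinge axis 60 mm up, between cheeks at y = +-36 mm, 22 mm wide, tops at 71 mm. Rests for the flag at x = +-28 mm, 57 mm high. At the robot's left.
- stand_b: Grey flag stand, fixed. Origin: on the worktop under the hinge's middle. x runs level from the red flag's side (-x, nearer the robot) over the hinge to the far side, y along the hinge, z up. Base 120x84x8 mm. Hinge axis 60 mm up, between cheeks at y = +-36 mm, 22 mm wide, tops at 71 mm. Rests for the flag at x = +-28 mm, 57 mm high. Between the two machines.
- flag_a (a joint): Hinge angle of stand_a's flag, rad: 0 = level on the stand's -x side, red up; pi/2 = upright; pi = level on the +x side, green up (stops at 0 and pi). Starts at 0 to 0.25. Stiff: it stays where it is left and moves with about 1.5 N at lever ball or edge. Pushing the upper ball towards +x raises the flag by the same angle; once raised well it can be pushed over by its edge, then pressed down.
- flag_b (a joint): Hinge angle of stand_b's flag, rad: 0 = level on the stand's -x side, red up; pi/2 = upright; pi = level on the +x side, green up (stops at 0 and pi). Starts at 0 to 0.25. Stiff: it stays where it is left and moves with about 1.5 N at lever ball or edge. Pushing the upper ball towards +x raises the flag by the same angle; once raised well it can be pushed over by its edge, then pressed down.
- flag_a_edge (a point): Middle of the black bar (8 mm thick) along the free edge of stand_a's flag, 58 mm from the hinge axis. The flag is a plate 56 mm wide (along the hinge) and 6 mm thick, red on one face and green on the other; its outer edge is 62 mm from the hinge axis.
- flag_a_ball (a point): Centre of the black ball (14 mm across) on the thumb lever that stands up from the red face of stand_a's flag: a 7 mm rod at right angles to the flag at the middle of the hinge, ball centre 45 mm from the hinge axis (105 mm above the worktop with the flag level, red up). A like lever stands out of the green face, so it points down then and up after the flip.
- flag_b_edge (a point): Middle of the black bar (8 mm thick) along the free edge of stand_b's flag, 58 mm from the hinge axis. The flag is a plate 56 mm wide (along the hinge) and 6 mm thick, red on one face and green on the other; its outer edge is 62 mm from the hinge axis.
- flag_b_ball (a point): Centre of the black ball (14 mm across) on the thumb lever that stands up from the red face of stand_b's flag: a 7 mm rod at right angles to the flag at the middle of the hinge, ball centre 45 mm from the hinge axis (105 mm above the worktop with the flag level, red up). A like lever stands out of the green face, so it points down then and up after the flip.
- stand_a_mat (a point): Centre of the top of stand_a's round black mat, 86 mm across, 6 mm above the worktop, 115 mm from the stand's origin along its +x. One lock lies on it.
- stand_b_mat (a point): Centre of the top of stand_b's round black mat, 86 mm across, 6 mm above the worktop, 115 mm from the stand's origin along its +x. One lock lies on it.
- brass_padlock: Brass padlock lying on its back, 59x40x15 mm, loose, on the mat of one of the two stands: that stand's flag is the one to flip. Origin: centre of its underside. Leave it where it is.
- steel_cylinder: Silver lock cylinder lying on its side, 35x66x21 mm, loose, on the mat of the other stand, whose flag stays red. Origin: centre of its underside. Leave it where it is.
- tape_roll: Roll of brown tape lying flat, 58 mm across, 20 mm high, loose. Origin: centre of its underside. Leave it where it is.
- black_key: Key with a black bow, 80x33x10 mm, lying flat, loose. Origin: centre of its underside. Leave it where it is.
- red_driver: Screwdriver with a red handle, 210 mm long, 30 mm thick, loose. Origin: centre of its underside. Leave it where it is.

How it is judged:
At the end, for the whole second after the job is handed in: The flag of the stand with the brass padlock lies flat on the far side, green up (within 0.15 rad of its stop at pi); the other flag still lies red up (below 0.4 rad); the brass padlock is still within 50 mm of the centre of its mat (((horizontal distance between brass_padlock and stand_a_mat below 0.05 m and value of joint flag_a above 2.99 rad and value of joint flag_b below 0.4 rad) or (horizontal distance between brass_padlock and stand_b_mat below 0.05 m and value of joint flag_b above 2.99 rad and value of joint flag_a below 0.4 rad))); the robot touches nothing.
It fails at once if the flag of the stand without the padlock is raised (past 0.4 rad) ((horizontal distance between brass_padlock and stand_a_mat below 0.05 m and value of joint flag_b above 0.4 rad) or (horizontal distance between brass_padlock and stand_b_mat below 0.05 m and value of joint flag_a above 0.4 rad)).
It fails at once if a flag or stand is pinched or pushed hard (over 25 N) (contact force between the fingers and stand_a above 25 N or contact force between the fingers and stand_b above 25 N).
It fails at once if a lock is lifted or shifted more than 15 mm (distance of any of brass_padlock, steel_cylinder from where it was at the start of the episode above 0.015 m).
It fails at once if another thing is lifted or shifted more than 20 mm (distance of any of tape_roll, black_key, red_driver from where it was at the start of the episode above 0.02 m).
It also fails if it takes over 45 s, if anything falls off the work surface, if the arm or the gripper's body presses on something with over 40 N, if the wrist force passes 120 N, or if a joint passes its speed limit or range.

## Working session

There is one attempt and no reset: what is moved stays moved. The work goes in short steps, Python scripts to look and compute and a tool call to move; the robot and the scene stay as the last step left them, time stands still between calls to the robot, and variables do not carry over. Pictures are saved under pics/ and viewed, at most 10 in all, crops included, and the job is handed in when it is done.

Besides the shell and the picture viewer there is one more tool, called after "Emit:" in YAML: its name, and indented under it one key for each argument. carry_out: Moves the arm, as the interface text tells. Its arguments: {"type":"object","properties":{"steps":{"type":"array","items":{"type":"array"}},"force":{"type":"number"}},"required":["steps"]}

```bash
mkdir -p pics
python3 - <<'E'
from workcell import env
import cv2,numpy as np
print(env.get_state(), env.hold_point_z)
for n in("top","side"):
    p,d=env.read_camera(n); cv2.imwrite(f"pics/{n}0.png",p[...,::-1]); np.save(f"{n}0.npy",d); np.save(f"{n}0p.npy",p)
    print(env.get_calibration(n))
E
```

```text
{'clock': 0.0, 'joint_pos': array([ 1.18439741e+00,  3.13981168e-01,  4.49778027e-02,  1.30361138e+00,
       -1.66232481e-05,  1.43119052e+00]), 'qvel': array([ 0.00227656, -0.00116144, -0.00133668,  0.00021531, -0.00047365,
        0.00031559]), 'tau': array([-2.24022392e-04, -4.80628610e+01,  2.98530883e+01,  1.94159296e-02,
       -1.58665426e-05,  2.99879886e-06]), 'tcp_pos': array([0.14029054, 0.55708979, 0.23041934]), 'orientation': array([-2.28351581e-04,  1.23083584e-01,  9.92395891e-01, -8.80107360e-04]), 'wrist_force': array([ 0.70409855, -0.08803637,  0.02031914]), 'ft_torque': array([ 0.00500681, -0.02866572, -0.03374807]), 'grip_force': 0.0, 'finger_gap': 0.08565749774672618} 0.0187
{'fx': 509.9090778671546, 'fy': 509.9090778671546, 'cx': 284.7484199312304, 'cy': 200.1726960268387, 'origin': array([0.29606554, 0.12445236, 1.45150036]), 'orientation': array([ 0.71406863,  0.06524092, -0.05312088, -0.695002  ])}
{'fx': 379.045908871074, 'fy': 379.045908871074, 'cx': 282.61203881816465, 'cy': 202.90241747301843, 'origin': array([0.49826716, 0.97990787, 0.60610069]), 'orientation': array([-0.00089314, -0.01272464,  0.49101916,  0.87105538])}
```

View pics/top0.png

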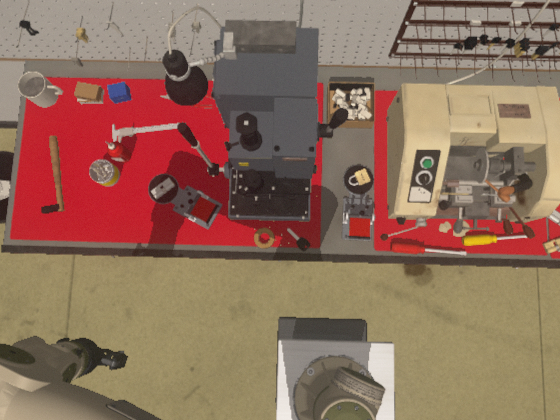

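View pics/side0.png

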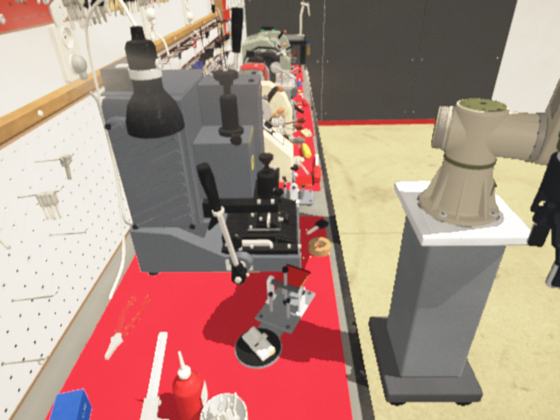

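The top view shows the brass-coloured lock on the mat at px (359,179), beside the stand between the machines at (359,215). The silver one is at (163,187), by the left stand at (197,207). I'll zoom in and measure.

```bash
cat > h.py <<'E'
from workcell import env
import cv2,numpy as np
from scipy.spatial.transform import Rotation as R
def rot(q): return R.from_quat(np.roll(q,-1))
def unproj(c,u,v,d):
    u,v,d=map(np.asarray,(u,v,d))
    p=np.stack([(u-c['cx'])/c['fx']*d,-(v-c['cy'])/c['fy']*d,-d],-1)
    return rot(c['orientation']).apply(p.reshape(-1,3)).reshape(p.shape)+c['origin']
def proj(c,P):
    q=rot(c['orientation']).inv().apply(np.atleast_2d(P)-c['origin']); return np.c_[c['cx']-c['fx']*q[:,0]/q[:,2], c['cy']+c['fy']*q[:,1]/q[:,2]]
E
python3 - <<'E'
from h import *
p=np.load('top0p.npy');d=np.load('top0.npy');c=env.get_calibration('top')
a=cv2.resize(p[160:250,320:400],None,fx=5,fy=5,interpolation=2); b=cv2.resize(p[160:250,145:225],None,fx=4.8,fy=5,interpolation=2)
cv2.imwrite('pics/z.png',np.hstack([a,b])[...,::-1])
v,u=np.mgrid[0:420,0:560]; P=unproj(c,u,v,d)
hsv=cv2.cvtColor(p,cv2.COLOR_RGB2HSV)
s=np.s_[190:245,335:385]
z=P[s][...,2]; 
print(np.round(z[::3,::2]*1000).astype(int))
red=((hsv[s][...,0]<8)|(hsv[s][...,0]>172))&(hsv[s][...,1]>120)
Q=P[s][red&(z>.03)&(z<0.1)]; print('flag',len(Q),Q.mean(0),Q.min(0),Q.max(0))
xy=Q[:,:2].astype(np.float32);print(cv2.minAreaRect(xy*1000))
base=P[s][(z>.002)&(z<.014)&(hsv[s][...,1]<100)];print('base',cv2.minAreaRect((base[:,:2]*1000).astype(np.float32)))
m=np.s_[165:195,343:376]; br=(hsv[m][...,0]>12)&(hsv[m][...,0]<35)&(hsv[m][...,1]>60); B=P[m][br];print('brass',len(B),B.mean(0))
dk=(hsv[m][...,2]<50);print('mat',cv2.minAreaRect((P[m][dk&(P[m][...,2]<.03)][:,:2]*1000).astype(np.float32)))
cyl=(P[s][(z>.085)&(z<.12)]);print('ball',cyl)
for n,ss in (('leftmachine',np.s_[100:225,300:350]),('rightmachine',np.s_[100:225,380:420])):
    q=P[ss][(P[ss][...,2]>.1)]
    print(n,q.min(0),q.max(0))
E
```

```text
[[  -7   -9    0   -4   -7   -4    1    6    3   10    5    3    5    2
     8    5    7    5   -7   -5   -1   -2   -3    3    0]
 [   0    0   -3   -6   -7   -1   -3    3    2    5   11    8    7    5
    10    1   -7   -3    0   -3    4   -4    3    3    0]
 [  -2   -8   -8   -1   -3   -9   -8    2    2    2    2    3    3    2
     7    6   -8   -2   -9   -2   -4   -1   -2    3   -2]
 [  -1   -8   -5   -4    7   15   13    7   10   11    7    6    7   11
     2   10    6    5    6   -7    0   -1    4   -4    1]
 [  -5   -3   -4   -4   10   11    8   10   12    9   11    6   10    8
     8    4    8   12   12   -2    1    5    3    2    3]
 [   2   -6   -6   -3    5    2    8    5   58   51    9    6   10   14
     7    5    9   -1    7    2   -3    2    1   -4   -4]
 [  -3   -6   -2    0   12    6    6   13   46    7   10   11    9    7
     8   55   54   13    9   -4   -5    4   -2    6    1]
 [  -2   -7    0   -7    5    7    5   12   12 1452   13    5    7  107
   109   13   12   17    8    0   -4    5   -4    1   -5]
 [  -3   -3   -6    2   11   60   71   67   66   65   60    
[... 2117 characters left out ...]
-0.05866472  0.10232858]
 [ 0.49394398 -0.0476153   0.10558952]
 [ 0.49319226 -0.04954423  0.11117317]
 [ 0.49333721 -0.0522547   0.11065827]
 [ 0.49337511 -0.05486971  0.11087107]
 [ 0.492853   -0.05696747  0.11488738]
 [ 0.49375091 -0.06037731  0.10925916]
 [ 0.49114791 -0.05011873  0.10682444]
 [ 0.4907077  -0.05230619  0.11033637]
 [ 0.49073142 -0.05490743  0.11065031]
 [ 0.49129388 -0.05801084  0.10725442]
 [ 0.48895669 -0.05057416  0.10339327]
 [ 0.48911798 -0.05331469  0.10275346]
 [ 0.48773455 -0.05461436  0.11290229]]
leftmachine [0.29606554 0.0297993  0.10744459] [0.69091741 0.12445236 1.45150036]
rightmachine [ 0.29606554 -0.20662037  0.10012804] [0.8103599  0.12445236 1.45150036]
```

View pics/z.png

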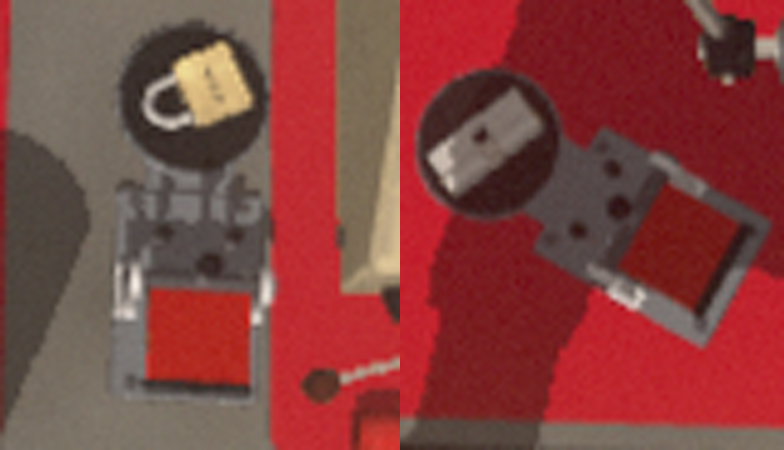

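The padlock is brass and lies at stand_b, so flag_b is the one to flip. The silver cylinder is at stand_a. Next I'll measure stand yaw and clearances.

Run:
```python
from h import *
p=np.load('top0p.npy');d=np.load('top0.npy');c=env.get_calibration('top')
v,u=np.mgrid[0:420,0:560]; P=unproj(c,u,v,d)
hsv=cv2.cvtColor(p,cv2.COLOR_RGB2HSV)
s=np.s_[214:240,345:373]
H=hsv[s];red=((H[...,0]<8)|(H[...,0]>172))&(H[...,1]>130)&(P[s][...,2]>.05)
n,l,st,_=cv2.connectedComponentsWithStats(red.astype(np.uint8));k=1+st[1:,4].argmax()
Q=P[s][l==k];print('flag',len(Q),Q.mean(0),cv2.minAreaRect((Q[:,:2]*1000).astype(np.float32)))
X=np.c_[Q[:,:2],np.ones(len(Q))];print('slope',np.linalg.lstsq(X,Q[:,2],rcond=None)[0])
m=np.s_[162:198,338:380];br=(hsv[m][...,2]<75).astype(np.uint8)
br=cv2.morphologyEx(br,cv2.MORPH_CLOSE,np.ones((3,3)))
ct=max(cv2.findContours(br,0,2)[0],key=cv2.contourArea);(x,y),r=cv2.minEnclosingCircle(ct);x+=338;y+=162
# cast to z=6mm
o=c['origin'];q=unproj(c,x,y,1.)-o;print('mat',x,y,r,o+q*(0.006-o[2])/q[2])
# clearance: heights in x-y cells
print('max z per cell, x rows .40-.66, y cols .10..-.22')
for x in np.arange(.36,.66,.03):
    print(round(x,2),[int(1000*max([0,*P[(abs(P[...,0]-x-.015)<.015)&(abs(P[...,1]-y+.01)<.01)&(d>0)][:,2]])) for y in np.arange(.10,-.22,-.02)])
```

```text
flag 379 [ 0.46139533 -0.05375357  0.06521492] ((461.6363525390625, -53.26884078979492), (55.37776565551758, 50.92119598388672), 89.59364318847656)
slope [-0.08051143 -0.00251918  0.1022271 ]
mat 358.25 179.5 14.758572578430176 [ 0.60629976 -0.05779078  0.006     ]
max z per cell, x rows .40-.66, y cols .10..-.22
0.36 [1, 4, 5, 4, 5, 3, 3, 6, 5, 2, 1, 5, 3, 2, 1, 1]
0.39 [15, 5, 6, 4, 4, 6, 2, 2, 3, 3, 8, 6, 31, 37, 33, 35]
0.42 [11, 8, 6, 5, 1, 13, 72, 74, 73, 65, 52, 54, 47, 51, 29, 30]
0.45 [67, 7, 6, 4, 4, 14, 72, 70, 70, 65, 7, 8, 61, 62, 49, 64]
0.48 [89, 7, 6, 5, 4, 75, 72, 117, 109, 72, 6, 111, 121, 122, 120, 120]
0.51 [182, 7, 9, 1, 3, 12, 61, 15, 59, 17, 7, 143, 150, 157, 150, 151]
0.54 [415, 5, 4, 4, 2, 14, 16, 15, 13, 12, 8, 171, 174, 178, 202, 197]
0.57 [421, 111, 5, 5, 6, 10, 20, 25, 27, 22, 6, 197, 204, 207, 226, 219]
0.6 [417, 458, 550, 549, 4, 14, 20, 27, 27, 25, 7, 221, 233, 235, 235, 236]
0.63 [416, 406, 393, 3, 3, 4, 10, 12, 26, 11, 7, 246, 253, 254, 252, 250]
0.66 [418, 5, 8, 5, 3, 4, 3, 5, 2, 3, 5, 245, 254, 253, 253, 255]
```

Emit:
carry_out:
  steps:
    - [[0,0,-2],[-2.9,-3.3,0],255]
    - [[0,0,-4],[-5.8,-6.5,0],255]
    - [[0,0,-6],[-8.7,-9.8,0],255]
    - [[0,0,-8],[-11.6,-13,0],255]
    - [[0,0,-10],[-14.5,-16.3,0],255]
    - [[0,0,-12],[-17.4,-19.5,0],255]
    - [[0,0,-14],[-20.3,-22.8,0],255]
    - [[0,0,-14],[-23,-26,0],255]
  force: 30

```text
clock: 1.1
tcp_pos: [0.3003, 0.2479, 0.2311]
orientation: [-0.0, 0.001, 1.0, -0.0]
wrist_force: [0.4, -0.3, -0.2]
finger_gap: -0.0003
grip_force: 0.0
```

Emit:
carry_out:
  steps:
    - [[0,0,0],[-1.5,-4,0.5],255]
    - [[0,0,0],[-3,-8,1],255]
    - [[0,0,0],[-5,-13,2],255]
    - [[0,0,0],[-7,-18,3],255]
    - [[0,0,0],[-9,-23,5],255]
    - [[0,0,0],[-11,-27,7],255]
    - [[0,0,0],[-13,-29.5,9],255]
    - [[0,0,0],[-13,-29.5,9],255]

```text
clock: 2.1
tcp_pos: [0.4291, -0.0474, 0.1396]
orientation: [-0.001, 0.003, 1.0, 0.0]
wrist_force: [-0.6, 0.1, 0.4]
finger_gap: 0.0001
grip_force: 0.0
```

Run:
```python
from h import *
ims=[]
for n in("side","wrist"):
    p,d=env.read_camera(n);ims.append(p)
cv2.imwrite('pics/a.png',np.hstack([cv2.resize(ims[0][150:350,220:420],(400,400)),cv2.resize(ims[1],(400,300))if 0 else cv2.copyMakeBorder(cv2.resize(ims[1],(400,300)),0,100,0,0,0)])[...,::-1])
```

```text
(no output)
```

View pics/a.png

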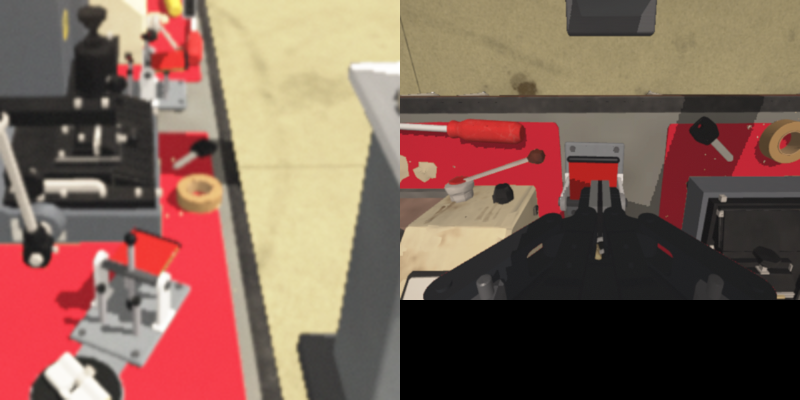

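Emit:
carry_out:
  steps:
    - [[0,0,0],[-2,0,2.5],255]
    - [[0,0,0],[-2.6,0,5],255]
    - [[0,0,0],[-3.8,0,5.1],255]
    - [[0,0,0],[-4.6,0,5.2],255]
    - [[0,0,0],[-5.3,0,5.3],255]
    - [[0,0,0],[-5.9,0,5.4],255]
    - [[0,0,0],[-6.5,0,5.6],255]
    - [[0,0,0],[-7,0,5.8],255]

```text
clock: 3.2
tcp_pos: [0.4994, -0.0459, 0.0832]
orientation: [-0.0, 0.001, 1.0, 0.0]
wrist_force: [-2.2, 2.0, 1.4]
finger_gap: -0.0002
grip_force: 0.9
```

Emit:
carry_out:
  steps:
    - [[0,0,0],[-0.4,-0.1,0.2],255]
    - [[0,0,0],[-0.8,-0.2,0.4],255]
    - [[0,0,0],[-1.1,-0.3,0.8],255]
    - [[0,0,0],[-1.4,-0.3,1.2],255]
    - [[0,0,0],[-1.7,-0.3,1.5],255]
    - [[0,0,0],[-1.9,-0.3,1.6],255]
    - [[0,0,0],[-1.9,-0.3,1.6],255]
    - [[0,0,0],[-1.6,-0.3,1.6],255]

```text
clock: 4.2
tcp_pos: [0.5165, -0.0467, 0.067]
orientation: [0.001, 0.0, 1.0, 0.003]
wrist_force: [6.0, 11.1, 0.3]
finger_gap: 0.0
grip_force: 5.6
```

Emit:
carry_out:
  steps:
    - [[0,0,0],[0,0,-4],255]
    - [[0,0,0],[0,0,-8],255]
    - [[0,0,0],[0.5,0,-10],255]
    - [[0,0,0],[4,0,-10],255]
    - [[0,0,0],[8,0,-10],255]
    - [[0,0,0],[9,0,-10],255]
    - [[0,0,0],[9,0,-10],255]
    - [[0,0,0],[9,0,-10],255]

```text
clock: 5.2
tcp_pos: [0.4267, -0.0495, 0.1675]
orientation: [0.001, 0.001, 1.0, -0.0]
wrist_force: [0.2, 0.0, -0.4]
finger_gap: -0.0003
grip_force: 0.0
```

Run:
```python
from h import *
ims=[]
for n in("top","side"):
    p,d=env.read_camera(n);ims.append(p)
cv2.imwrite('pics/b.png',np.hstack([cv2.resize(ims[0][160:260,310:410],(400,400)),cv2.resize(ims[1][150:250,250:350],(400,400))])[...,::-1])
```

```text
(no output)
```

View pics/b.png

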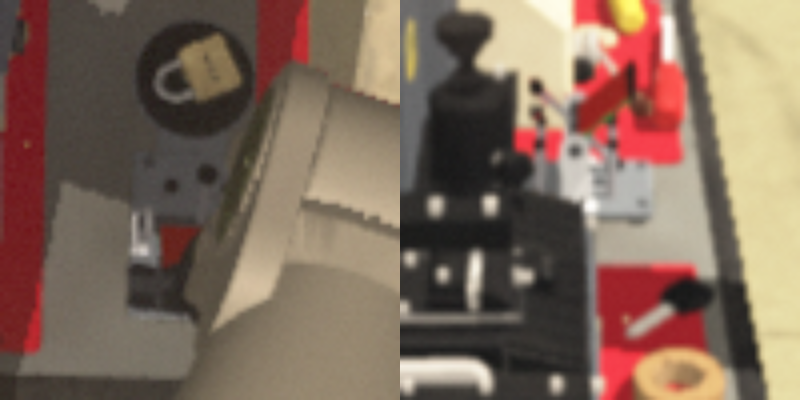

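The side crop shows the flag only part-raised (edge at about (630,75)), because the narrow fingertips slid past the lever. I'll measure its angle from side depth.

```bash
cat > ang.py <<'E'
from h import *
c=env.get_calibration('side');p,d=env.read_camera('side')
v,u=np.mgrid[0:420,0:560];P=unproj(c,u,v,d)
m=(P[...,0]>.4)&(P[...,0]<.58)&(P[...,1]>-.1)&(P[...,1]<.0)&(P[...,2]>.045)&(P[...,2]<.14)
hsv=cv2.cvtColor(p,cv2.COLOR_RGB2HSV)
red=m&((hsv[...,0]<8)|(hsv[...,0]>172))&(hsv[...,1]>130)
gr=m&(hsv[...,0]>40)&(hsv[...,0]<85)&(hsv[...,1]>100)
for n,k in(('red',red),('green',gr)):
    Q=P[k]
    if len(Q)>8:
        print(n,len(Q),np.percentile(Q,[5,50,95],axis=0).round(3).tolist())
        A=Q[:,[0,2]]-Q[:,[0,2]].mean(0); w=np.linalg.svd(A,full_matrices=False)[2][0]; print('dir',w,np.degrees(np.arctan2(w[1],-w[0])))
dk=m&(hsv[...,2]<60)&(P[...,2]>.08);Q=P[dk];print('dark',len(Q),Q[:].round(3).tolist()[:40:2])
E
python3 ang.py
```

```text
red 136 [[0.448, -0.078, 0.057], [0.468, -0.048, 0.084], [0.489, -0.026, 0.102]]
dir [ 0.75717911 -0.65320731] -139.21614202236557
dark 5 [[0.45, -0.057, 0.104], [0.522, -0.05, 0.096], [0.519, -0.05, 0.092]]
```

Emit:
carry_out:
  steps:
    - [[0,0,0],[0.7,-0.4,3],255]
    - [[0,0,0],[0.7,-0.4,8],255]
    - [[0,0,0],[-0.5,-0.4,8],255]
    - [[0,0,0],[-1.6,-0.4,8],255]
    - [[0,0,0],[-2.6,-0.4,8],255]
    - [[0,0,0],[-3.5,-0.4,8],255]
    - [[0,0,0],[-4.3,-0.4,8],255]
    - [[0,0,0],[-5,-0.4,7.9],255]

```text
clock: 6.35
tcp_pos: [0.4762, -0.0532, 0.0886]
orientation: [0.0, 0.001, 1.0, -0.0]
wrist_force: [-0.4, -1.0, 0.3]
finger_gap: -0.0004
grip_force: 0.4
```

```bash
python3 ang.py
```

```text
red 17 [[0.44, -0.08, 0.051], [0.461, -0.046, 0.057], [0.525, -0.032, 0.064]]
dir [-0.99779999  0.0662961 ] 3.8012748974058668
dark 33 [[0.481, -0.026, 0.139], [0.472, -0.025, 0.14], [0.486, -0.019, 0.14], [0.481, -0.023, 0.138], [0.475, -0.021, 0.139], [0.489, -0.054, 0.12], [0.477, -0.04, 0.126], [0.477, -0.04, 0.123], [0.492, -0.038, 0.121], [0.474, -0.041, 0.119], [0.477, -0.04, 0.116], [0.477, -0.039, 0.114], [0.477, -0.038, 0.111], [0.477, -0.045, 0.104], [0.477, -0.042, 0.102], [0.48, -0.04, 0.1], [0.474, -0.04, 0.1]]
```

Emit:
carry_out:
  steps:
    - [[0,0,0],[-1,0,-0.3],255]
    - [[0,0,0],[-2,0,-0.3],255]
    - [[0,0,0],[-3,0,-0.2],255]
    - [[0,0,0],[-4,0,0],255]
    - [[0,0,0],[-4.8,0,0.4],255]
    - [[0,0,0],[-5.4,0,1],255]
    - [[0,0,0],[-5.7,0,1.6],255]
    - [[0,0,0],[-5.8,0,2],255]

```text
clock: 7.4
tcp_pos: [0.5334, -0.0533, 0.0677]
orientation: [-0.0, 0.001, 1.0, 0.0]
wrist_force: [-0.4, 0.1, 0.7]
finger_gap: -0.0001
grip_force: 0.3
```

Emit:
carry_out:
  steps:
    - [[0,0,0],[0,0,0.2],255]
    - [[0,0,0],[0,0,0.4],255]
    - [[0,0,0],[0,0,0.5],255]
    - [[0,0,0],[0,0,0.6],255]
    - [[0,0,0],[0,0,0.6],255]
    - [[0,0,0],[0,0,0.7],255]
    - [[0,0,0],[0,0,0.7],255]
    - [[0,0,0],[0,0,0.7],255]

```text
clock: 8.4
tcp_pos: [0.5334, -0.0533, 0.0628]
orientation: [0.001, 0.001, 1.0, -0.0]
wrist_force: [-3.2, 0.8, 11.6]
finger_gap: 0.0005
grip_force: 5.7
```

Contact at z = 0.063 with 11.6 N, so the flag is on its stop. Next I'll retract and check.

Emit:
carry_out:
  steps:
    - [[0,0,0],[0,0,-2],255]
    - [[0,0,0],[0,0,-6],255]
    - [[0,0,0],[0,0,-10],255]
    - [[0,0,0],[4,0,-11],255]
    - [[0,0,0],[9,0,-11],255]
    - [[0,0,0],[13,0,-11],255]
    - [[0,0,0],[16,0,-11],255]
    - [[0,0,0],[16,0,-11],255]

```text
clock: 9.4
tcp_pos: [0.3711, -0.0524, 0.1712]
orientation: [-0.0, 0.002, 1.0, 0.0]
wrist_force: [0.3, -0.2, 0.1]
finger_gap: 0.0002
grip_force: 0.0
```

```bash
python3 ang.py
python3 - <<'E'
from h import *
ims=[]
for n in("top","side"):
    p,d=env.read_camera(n);ims.append(p)
print(env.get_state()['wrist_force'])
cv2.imwrite('pics/c.png',np.hstack([cv2.resize(ims[0][160:260,310:410],(400,400)),cv2.resize(ims[1][150:350,220:420],(400,400))])[...,::-1])
E
```

```text
red 15 [[0.458, -0.078, 0.052], [0.464, -0.069, 0.055], [0.485, -0.029, 0.059]]
dir [ 0.99953392 -0.03052775] -178.25061723967875
green 101 [[0.499, -0.073, 0.062], [0.517, -0.051, 0.063], [0.535, -0.027, 0.065]]
dir [-0.99997949  0.00640513] 0.3669895095844222
dark 5 [[0.489, -0.05, 0.108], [0.489, -0.048, 0.106], [0.489, -0.049, 0.103]]
[0.70587816 0.06677821 1.1218355 ]
```

View pics/c.png

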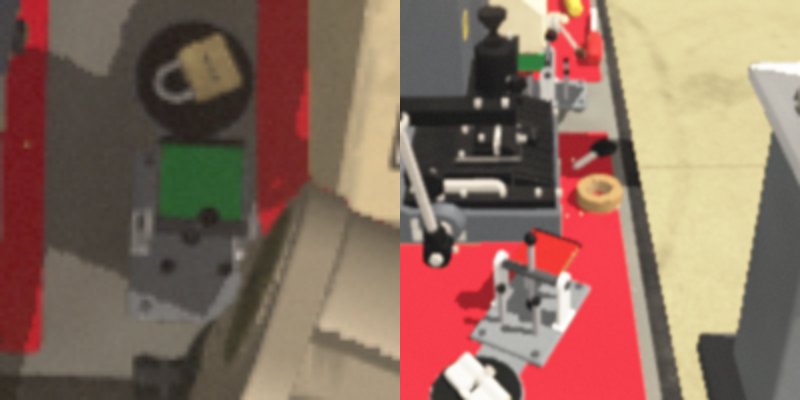

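The flag lies flat, green up, at (200,180) in the top crop. Its level is within 0.4° and the ball is upright at (208,216). The padlock hasn't moved, and stand_a's flag is still red. Handing in.

```bash
python3 -c "
from workcell import env
print(env.hand_in())"
```

```text
the job is handed in; nothing more can be done
None
```

I flipped the flag of stand_b, the stand with the brass padlock, flat onto its far side, green up and measured within 0.4° of level; the padlock and the other stand's red flag looked unmoved, and the job is handed in (no verdict was returned).

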